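Clamp a nut blank and tap its thread, breaking the chip

ROBOT

A 6-joint arm with a two-finger parallel gripper is mounted at the origin on the work surface. World frame = base frame: x ahead of the robot, y to its left, z up, the work surface at z = 0. Lengths are in m, angles in rad, forces in N, time in s.
With the tool pointing down it reaches from about 0.375 to 0.825 m from the base axis. Payload 5.5 kg.
Tool frame: the origin (TCP) lies at the very end of the fingers, on their centre line; the grasp point (between the pads) lies tcp_to_grasp behind it (tcp_to_grasp is the distance from the TCP to the grasp point, in m); z points along the fingers, y is the direction in which the jaws open and shut (so a half turn about z gives the same grasp; the last joint's range is limited). The gripper opens to 85 mm and grips with 20 to 120 N. Pads are 22 mm wide; open, the fingers measure 114 mm over their backs; the gripper's body (76 mm by 85 mm) begins 54 mm behind the grasp point. The pads swing forward as they close: fully open they stand 13 mm farther back than shut.
Start: joints at [-1.109, 0.314, -0.047, 1.21, 0, 1.571], TCP at [0.267, -0.537, 0.231] pointing down, gripper open.
Joint ranges: [-2.67, 2.67], [-0.69, 1.73], [-1.03, 1.25], [-2.08, 2.16], [-1.42, 1.45], [-3.14, 3.14]. Speed limits (rad/s): [2.39, 2.39, 3.01, 3.14, 3.14, 3.14].

INTERFACE

Orientations are given as [roll, pitch, yaw] about the fixed x, y, z axes, in that order (R = Rz(yaw) Ry(pitch) Rx(roll)).
In Python, from rig import state, read_camera, job_done, tcp_to_grasp gives the robot as it stands.
- The arm moves only by the shell command python3 -m pendant 'ROWS' [FORCE]. ROWS is JSON, one flat list of numbers, 7 for each row, row after row: the opening, from 0 (shut) to 1 (fully open), then the shift along the tool's x, y, z in units of 30 mm (1.0 is 30 mm), then the turn, a rotation vector about the tool's x, y, z in units of 8 degrees (1.0 is 8 degrees). A call has 1 to 20 rows; each row shifts and turns the pose as measured when the row begins, along the tool's axes as they then stand; what a row does not reach is not made up. A row lasts 1/8 s, in which the tool goes at most 62.5 mm and 10.7 degrees, less where a joint would pass 70% of its speed; a pose out of reach is approached as far as the arm can. A call is refused whole if a number of a shift passes 1 or a number of a turn 1, either way. A call with a gripper value outside its range is refused whole. The fingers move at their own pace and stop on an object; FORCE is the grip in N (left out, the last holds). Time passes only in rows, so rows that do not move let the fingers close. It gives the time, the measured TCP pose, the force and the opening at its end, in the units of the state.
- state(): the state, without advancing time (a new reading comes with each control period).
- read_camera(name): name is "side" or "top"; returns a dict with "image" (384x512x3 uint8, red, green, blue), "range_z" (384x512 float32, m along the optical axis (not along the pixel's ray), 0 where there is no reading), "camera_matrix" (3x3 intrinsics, pixels), "eye" and "attitude" of the camera in the world. Camera axes: x right, y up, looking along -z (the intrinsics and any distortion apply to the point x, -y, -z); pixel columns grow to the right and rows downward; lengths in m; the calibration is good to about 2 mm. A picture is of the moment at which its call begins.
- job_done(): hands the job in, once; it reports no verdict.
The state is a dict: "time_s": time; "joint_positions": joint angles; "qd": joint speeds; "effort": joint torques, N m; "ee_pos": TCP position; "tool_rot": TCP orientation; "contact_force": force on the tool from outside, world axes, zero at the start; "wrist_torque": the same for the moment, N m; "opening": finger opening in m.
Only numpy, scipy, OpenCV 4.12 (cv2) and the standard library are available. Lean on these libraries where they do the work, as an engineer would, in place of code of your own. Each camera call takes 0.05 s, during which the arm holds its last target.

TASK

Lock the brass nut blank by swinging the clamp lever fully home towards the robot. Then tap its thread by pushing the tap wrench round: half a turn forward (clockwise from above) and a quarter turn back to break the chip, the same again, and a last half turn forward, which ends one full turn from the start with the tap down at its stop. Pause a moment at the end of each stroke, leave the clamp locked and do not disturb the other things on the bench.

Things in the scene. Friction and masses are not known exactly. Their poses are not given: they have to be found in the camera images.
- fixture: tapping fixture bolted to the bench: dark steel plate 160 (x) x 240 (y) x 20 mm; origin at the centre of its underside, at bench height. It does not move. The blank stands at (0, -60) mm in this frame, the clamp post (32 mm across, top 47 mm above the bench) at (0, 70) mm; a strap 26 mm wide, its top 42 mm above the bench, runs between them.
- blank: brass nut blank, fixed: round flange 80 mm across and 13 mm thick with a boss 50 mm across on it, 46 mm tall in all; origin at the centre of its underside, 20 mm above the bench. Its top is 66 mm above the bench. The tap stands in it.
- clamp (a joint): angle of the clamp lever, rad: 0 wide open, with the lever along the fixture's +y; it grows counter-clockwise seen from above, to the stop at 1.55, where the lever lies along the fixture's -x, towards the robot (locked, fully home). Starts between 0 and 0.5. Friction 0.2 N m; it stays where it is left.
- clamp_pivot (a point): point on the clamp lever's vertical axis, at the height of the lever's centre line (61 mm above the bench)
- clamp_end (a point): centre of the black ball, 24 mm across, at the free end of the clamp lever, 110 mm from the pivot. Between them the lever is a plain level steel bar 14 mm thick, clear of the 40 mm wide lever hub and with nothing but the plate (20 mm high) or the bench beneath it.
- tap (a joint): angle through which the tap has been turned forward (clockwise from above) since the start, rad: 0 at the start, stop at 6.43. Friction 0.25 N m in both directions; it stays where it is left. It sinks 3 mm per turn, right-hand thread.
- tap_hub (a point): centre of the tap wrench on the tap's vertical axis, 105 mm above the bench at the start. The wrench is a level steel bar 190 mm long through a dark hub block 46 mm long, 26 mm wide and 22 mm high (top of the tap 17 mm above this point). This point's x axis points along the thicker, sleeved arm and turns with it. The space below the arms is free down to the flange and boss of the blank, strap and clamp.
- tap_sleeve_end (a point): outer end of the wrench's thicker arm, 95 mm from the axis: a ribbed sleeve 19 mm thick from 33 to 95 mm from the axis. The opposite arm is equally long, a plain bar 12 mm thick.
- oil: yellow plastic oil bottle, 48 mm across, 125 mm tall, standing beside the fixture; not part of the job, leave it alone. Origin on its underside.
- spare: spare untapped brass blank, flange 70 mm across, 38 mm tall, standing beside the fixture; not part of the job, leave it alone. Origin on its underside.
- square: steel try square lying flat, 100 mm stock and 90 mm blade, 18 mm high, beyond the fixture; not part of the job, leave it alone. Origin on its underside.
- hammer: hammer with wooden handle, lying on the right of the bench; not part of the job, leave it alone. Origin on its underside.
- spanner: steel spanner, lying on the left of the bench; not part of the job, leave it alone. Origin on its underside.
- carton: plain yellow carton 70 x 110 x 60 mm, on the left of the bench; not part of the job, leave it alone. Origin on its underside.
- grinder: small angle grinder, about 270 mm long, 70 mm high, far right; not part of the job, leave it alone. Origin on its underside.

How it is judged:
By the outcome, as a careful person would: the job done as asked, in the order asked, and still so for the second after the job is handed in, with the robot touching nothing.
It also fails if it takes over 72 s, if anything falls off the work surface, if the arm or the gripper's body presses on something with over 40 N, if the wrist force passes 120 N, or if a joint passes its speed limit or range.

## Working session

There is one attempt and no reset: what is moved stays moved. The work goes in short steps, Python scripts to look and compute and a shell command to move; the robot and the scene stay as the last step left them, time stands still between calls to the robot, and variables do not carry over. Pictures are saved under pics/ and viewed, and the job is handed in when it is done.

```bash
ls; mkdir -p pics; cat > h.py <<'E'
import numpy as np, cv2
from rig import state, read_camera, job_done, tcp_to_grasp
def snap(name, fn):
    c=read_camera(name); cv2.imwrite('pics/'+fn+'.png', c['image'][:,:,::-1]); np.savez('pics/'+fn+'.npz', **{k:np.array(v) for k,v in c.items()}); return c
def load(fn): return dict(np.load('pics/'+fn+'.npz',allow_pickle=True))
def rot(a):
    a=np.array(a,float)
    if a.shape==(3,3): return a
    from scipy.spatial.transform import Rotation as R
    return R.from_euler('xyz',a).as_matrix() if a.size==3 else R.from_quat(a).as_matrix()
def world(c,u,v,zd=None,plane=None):
    K=c['camera_matrix']; r=np.array([(u-K[0,2])/K[0,0],-(v-K[1,2])/K[1,1],-1.])
    A=rot(c['attitude']); d=A@r; e=np.array(c['eye'],float)
    if plane is not None: return e+d*(plane-e[2])/d[2]
    if zd is None: zd=c['range_z'][int(v),int(u)]
    return e+d*zd
def proj(c,p):
    A=rot(c['attitude']); q=A.T@(np.array(p,float)-c['eye']); K=c['camera_matrix']
    return K[0,0]*q[0]/-q[2]+K[0,2], K[1,1]*-q[1]/-q[2]+K[1,2]
E
python3 - <<'E'
from h import *
print(state(), tcp_to_grasp)
for n in('top','side'):
    c=snap(n,n+'0'); print({k:v for k,v in c.items() if k not in('image','range_z')})
E
```

```text
pics
{'time_s': 0.0, 'joint_positions': array([-1.10897746e+00,  3.14237571e-01, -4.80764096e-02,  1.21020660e+00,
       -1.23785331e-05,  1.57076187e+00]), 'qd': array([ 9.63956767e-05, -8.21083841e-04,  9.89063744e-04,  2.68692705e-04,
        9.67584712e-04,  1.40092384e-03]), 'effort': array([ 1.49808850e-03, -5.39589679e+01,  3.39749014e+01,  1.90459122e-02,
       -5.54383769e-05, -5.78380948e-06]), 'ee_pos': array([ 0.26708342, -0.53662712,  0.23042882]), 'tool_rot': array([-3.13986840e+00,  1.23190983e-05,  4.61853350e-01]), 'contact_force': array([ 0.0969223 , -0.9466344 , -0.66649474]), 'wrist_torque': array([-0.03542152,  0.00142354,  0.10831516]), 'opening': 0.08536906695672339} 0.0187
{'camera_matrix': array([[432.58198548,   0.        , 259.34333348],
       [  0.        , 432.58198548, 196.47003757],
       [  0.        ,   0.        ,   1.        ]]), 'eye': array([ 0.29612592, -0.05769917,  1.76798157]), 'attitude': array([ 0.17253212, -0.01244743, -1.55726255])}
{'camera_matrix': array([[476.28555564,   0.        , 249.54184827],
       [  0.        , 476.28555564, 191.43160888],
       [  0.        ,   0.        ,   1.        ]]), 'eye': array([0.04208916, 0.74569206, 1.15195051]), 'attitude': array([ 0.75134558,  0.01007538, -2.58858139])}
```

View pics/top0.png

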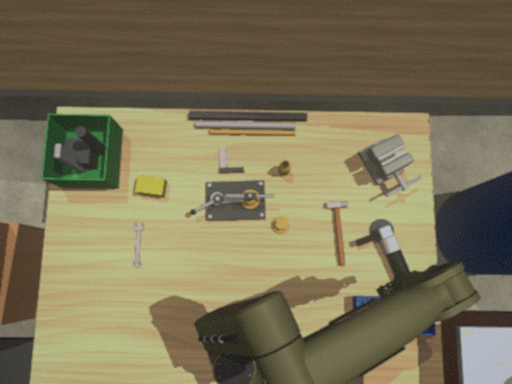

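View pics/side0.png

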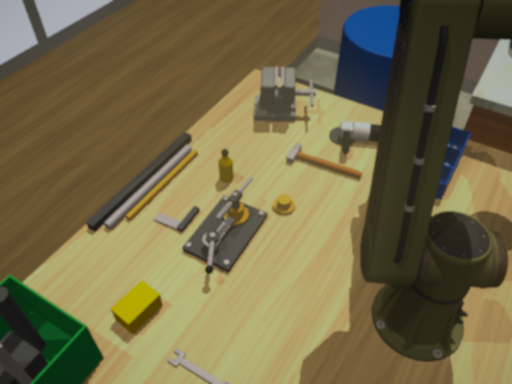

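The top view shows the fixture around (235,200), with the clamp ball near (192,212) and the tap around (250,198). The oil bottle is at (285,168), the spare blank at (281,224) and the square at (230,163). I'll enlarge this area.

```bash
python3 - <<'E'
from h import *
t=load('top0');s=load('side0')
a=cv2.resize(t['image'][150:245,180:300],None,fx=6.6,fy=6.3,interpolation=cv2.INTER_CUBIC)
b=cv2.resize(s['image'][145:280,150:300],None,fx=5,fy=4.4,interpolation=cv2.INTER_CUBIC)
a=cv2.resize(t['image'][150:245,180:300],None,fx=6,fy=6,interpolation=cv2.INTER_CUBIC)
b=cv2.resize(s['image'][145:275,150:300],None,fx=4.5,fy=4.5,interpolation=cv2.INTER_CUBIC)
cv2.imwrite('pics/tz.png',a[:,:,::-1]);cv2.imwrite('pics/sz.png',b[:,:,::-1])
E
```

```text
(no output)
```

View pics/tz.png

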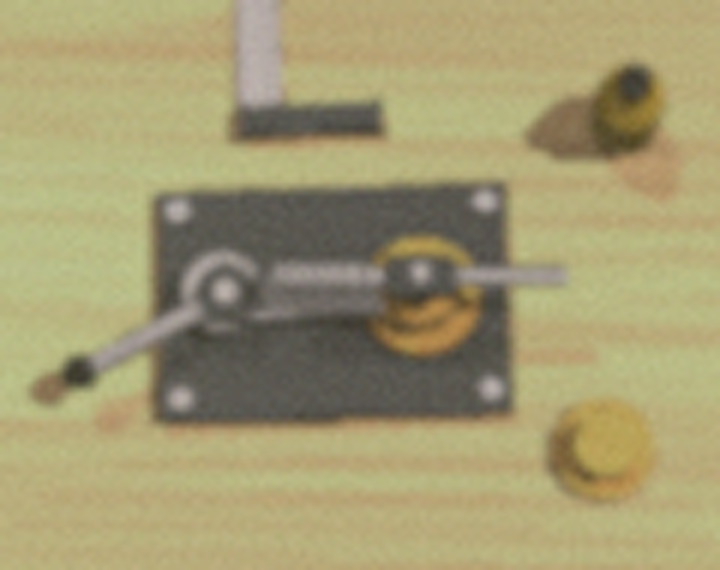

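View pics/sz.png

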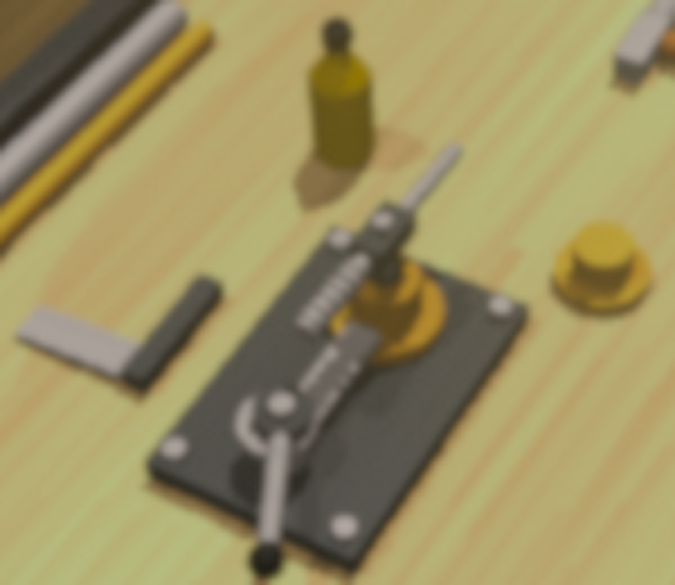

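Zoomed top view: the plate corners are at about (155,195), (502,185), (512,412) and (158,420). The pivot is at (227,290), the ball at (79,371), the tap top at (422,273), the plain-arm tip at (565,276) and the sleeve end near (273,273). The sleeve points along +y towards the pivot and the plain arm points along -y.

```bash
python3 - <<'E'
from h import *
t=load('top0');s=load('side0')
T=lambda U,V:((U+.5)/6-.5+180,(V+.5)/6-.5+150)
S=lambda U,V:((U+.5)/4.5-.5+150,(V+.5)/4.5-.5+145)
np.set_printoptions(precision=4,suppress=True)
for n,p,z in [('c1',(155,195),.02),('c2',(502,185),.02),('c3',(512,412),.02),('c4',(158,420),.02),('pivot',(227,290),.072),('ball',(79,371),.061),('taptop',(422,273),.122),('plaintip',(565,276),.107),('sleeve',(273,273),.108),('spare top',(603,440),.038),('oil top',(635,82),.125),('sqA',(235,138),.018),('sqB',(382,132),.018)]:
    print('T',n,world(t,*T(*p),plane=z)[:2], world(t,*map(round,T(*p))))
for n,p,z in [('ctop',(334,230),.02),('cright',(525,305),.02),('cbot',(350,570),.02),('cleft',(150,465),.02),('pivot',(281,403),.072),('ball',(266,560),.061),('taptop',(383,218),.122),('plaintip',(456,150),.107),('sleeve',(310,322),.105),('spare top',(604,243),.038),('oil top',(337,24),.125)]:
    print('S',n,world(s,*S(*p),plane=z)[:2], world(s,*map(round,S(*p))))
E
```

```text
T c1 [0.6577 0.1476] [ 0.6632  0.1523 -0.005 ]
T c2 [ 0.6686 -0.0906] [ 0.671  -0.0896  0.0169]
T c3 [ 0.5115 -0.0992] [ 0.5128 -0.0996  0.0174]
T c4 [0.5024 0.1402] [ 0.5031  0.142  -0.0001]
T pivot [0.5835 0.0917] [0.5831 0.0933 0.0723]
T ball [0.5294 0.1889] [0.5302 0.1871 0.0673]
T taptop [ 0.5881 -0.0378] [ 0.5895 -0.0381  0.1161]
T plaintip [ 0.5902 -0.1306] [ 0.589  -0.1317  0.1046]
T sleeve [0.5891 0.059 ] [0.6055 0.0658 0.0168]
T spare top [ 0.4913 -0.16  ] [ 0.4907 -0.1595  0.0406]
T oil top [ 0.7162 -0.1745] [ 0.7157 -0.1724  0.1309]
T sqA [0.6991 0.0941] [ 0.7031  0.0952 -0.007 ]
T sqB [ 0.7051 -0.0072] [ 0.7076 -0.0057 -0.0005]
S ctop [ 0.6683 -0.0891] [ 0.6644 -0.0847  0.025 ]
S cright [ 0.5154 -0.099 ] [ 0.5171 -0.1001  0.0197]
S cbot [0.4991 0.1457] [0.5058 0.1386 0.0069]
S cleft [0.6553 0.1459] [0.6565 0.1445 0.0172]
S pivot [0.5852 0.0911] [0.0421 0.7457 1.152 ]
S ball [0.5299 0.1879] [0.5248 0.1927 0.0714]
S taptop [ 0.5903 -0.0394] [ 0.5886 -0.0385  0.124 ]
S plaintip [ 0.59   -0.1301] [ 0.5872 -0.126   0.1117]
S sleeve [0.59   0.0478] [0.5864 0.0546 0.1149]
S spare top [ 0.4894 -0.1635] [ 0.4867 -0.1594  0.0416]
S oil top [ 0.7195 -0.1789] [ 0.7248 -0.1832  0.119 ]
```

```bash
python3 -m pendant '[0,0,0,0,0,0,0.83, 0,0,0,0,0,0,0.83, 0,0,0,0,0,0,0.83, 0,0,0,0,0,0,0.83, 0,0,0,0,0,0,0]'; cat >> h.py <<'E'
def delta(p,yaw=None):
    """units in tool frame needed to reach world p (and yaw) from present pose"""
    s=state(); A=rot(s['tool_rot']); d=A.T@(np.array(p)-s['ee_pos'])/.03
    print('ee',s['ee_pos'].round(4),'rpy',s['tool_rot'].round(4),'F',s['contact_force'].round(1),'t',round(s['time_s'],2),'q',s['joint_positions'].round(3)); print('units shift',d.round(3))
    if yaw is not None:
        from scipy.spatial.transform import Rotation as R
        print('turn',(R.from_matrix(A.T@rot([np.pi,0,yaw])).as_rotvec()/np.radians(8)).round(3))
E
python3 -c "
from h import *
delta([.570,.181,.23],0)"
```

```text
time_s: 0.72
ee_pos: [0.2663, -0.5351, 0.2278]
tool_rot: [-3.136, 0.003, -0.015]
contact_force: [-0.1, -0.7, -0.0]
opening: 0.0003
ee [ 0.2663 -0.5351  0.2278] rpy [-3.1356e+00  3.1000e-03 -1.5400e-02] F [-0.1 -0.7 -0. ] t 0.72 q [-1.109  0.316 -0.051  1.21   0.     2.048]
units shift [  9.754 -24.024   0.043]
turn [-0.043  0.022 -0.11 ]
```

```bash
python3 -m pendant '[0,0.4,-1,0,0,0,0, 0,0.4,-1,0,0,0,0, 0,0.4,-1,0,0,0,0, 0,0.4,-1,0,0,0,0, 0,0.4,-1,0,0,0,0, 0,0.4,-1,0,0,0,0, 0,0.4,-1,0,0,0,0, 0,0.4,-1,0,0,0,0, 0,0.4,-1,0,0,0,0, 0,0.4,-1,0,0,0,0, 0,0.4,-1,0,0,0,0, 0,0.4,-1,0,0,0,0, 0,0.4,-1,0,0,0,0, 0,0.4,-1,0,0,0,0, 0,0.4,-1,0,0,0,0, 0,0.4,-1,0,0,0,0, 0,0.4,-1,0,0,0,0, 0,0.4,-1,0,0,0,0, 0,0.4,-1,0,0,0,0, 0,0.4,-1,0,0,0,0]'
python3 -c "
from h import *
delta([.570,.181,.23],0)"
```

```text
time_s: 3.22
ee_pos: [0.5077, 0.0523, 0.2294]
tool_rot: [-3.103, 0.005, 0.08]
contact_force: [-0.1, -0.3, -0.2]
opening: 0.0
ee [0.5077 0.0523 0.2294] rpy [-3.1027  0.0049  0.0798] F [-0.1 -0.3 -0.2] t 3.23 q [ 0.077  0.15  -0.26   1.166  0.039  3.139]
units shift [ 2.412 -4.108  0.129]
turn [-0.277  0.046  0.571]
```

```bash
python3 -m pendant '[0,0,0,0,-0.277,0.05,0, 0,0,0,0,0,0,-1, 0,0,0,0,0,0,-1, 0,0,0,0,0,0,-1, 0,0,0,0,0,0,-1, 0,0,0,0,0,0,-1, 0,0,0,0,0,0,-1, 0,0,0,0,0,0,-1, 0,0,0,0,0,0,-1, 0,0,0,0,0,0,-1, 0,0,0,0,0,0,-1, 0,0,0,0,0,0,-0.7, 0,0,0,0,0,0,0]'
python3 -c "
from h import *
delta([.570,.181,.23],1.571)"
```

```text
time_s: 4.85
ee_pos: [0.5061, 0.0351, 0.229]
tool_rot: [-3.141, 0.012, 1.63]
contact_force: [-0.9, 0.2, -1.3]
opening: -0.0002
ee [0.5061 0.0351 0.229 ] rpy [-3.1412  0.0122  1.6295] F [-0.9  0.2 -1.3] t 4.85 q [ 0.077  0.141 -0.271  1.159 -0.012  1.589]
units shift [ 4.73   2.412 -0.093]
turn [-0.001  0.087  0.419]
```

```bash
python3 -m pendant '[0,0,0,0,0,0.087,0.419, 0,0.8,0.35,0,0,0,0, 0,0.8,0.35,0,0,0,0, 0,0.8,0.35,0,0,0,0, 0,0.8,0.35,0,0,0,0, 0,0.8,0.35,0,0,0,0, 0,0.8,0.35,0,0,0,0, 0,0,0,0,0,0,0]'
python3 -c "
from h import *
delta([.570,.181,.045],1.571)"
```

```text
time_s: 5.85
ee_pos: [0.5721, 0.1774, 0.2285]
tool_rot: [3.141, 0.006, 1.548]
contact_force: [-1.3, -0.4, 0.0]
opening: 0.0
ee [0.5721 0.1774 0.2285] rpy [3.1409 0.0062 1.5485] F [-1.3 -0.4  0. ] t 5.85 q [ 0.304  0.314 -0.053  1.205 -0.006  1.897]
units shift [ 0.156 -0.078  6.117]
turn [ 0.005  0.044 -0.161]
```

```bash
python3 -m pendant '[0,0.15,0,0.9,0,0,-0.16, 0,0,0,0.9,0,0,0, 0,0,0,0.9,0,0,0, 0,0,0,0.9,0,0,0, 0,0,0,0,0,0,0]'
python3 - <<'E'
from h import *
delta([.570,.181,.045],1.571)
for n,b in(('top',(180,150,120,95)),('side',(150,130,150,130))):
    c=snap(n,n+'1'); x,y,w,h=b
    cv2.imwrite('pics/%s1z.png'%n,cv2.resize(c['image'][y:y+h,x:x+w],None,fx=4.5,fy=4.5,interpolation=cv2.INTER_CUBIC)[:,:,::-1])
E
```

```text
time_s: 6.48
ee_pos: [0.5711, 0.1757, 0.1185]
tool_rot: [3.141, 0.011, 1.562]
contact_force: [-0.6, -0.4, 0.1]
opening: -0.0002
ee [0.5711 0.1757 0.1185] rpy [3.1406 0.0106 1.5624] F [-0.6 -0.4  0.1] t 6.47 q [ 0.304  0.377 -0.223  0.973 -0.01   1.883]
units shift [ 0.202 -0.039  2.448]
turn [ 0.007  0.076 -0.061]
```

View pics/top1z.png

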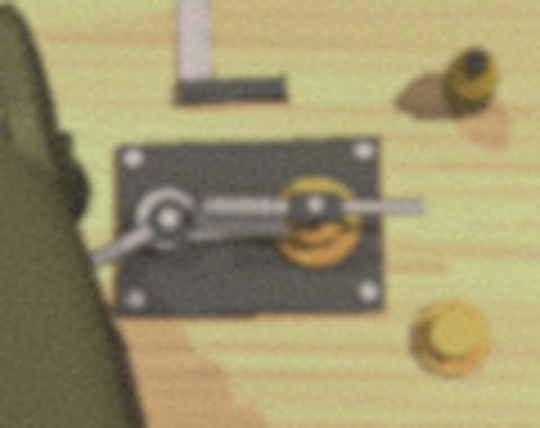

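View pics/side1z.png

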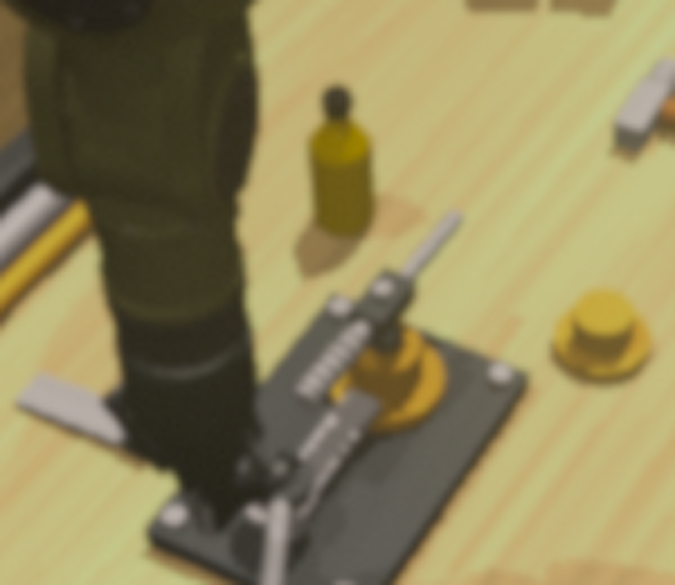

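The side view shows the shut fingers near (225,520), on the far side of the lever at (275,530) and clear of it. I'll go down, then work out the arc.

```bash
python3 -m pendant '[0,0.2,0,0.8,0,0.07,-0.06, 0,0,0,0.8,0,0,0, 0,0,0,0.8,0,0,0, 0,0,0,0,0,0,0]'
python3 - <<'E'
from h import *
delta([.570,.181,.045],1.571)
P=np.array([.5845,.0914]); prev=state()['ee_pos'][:2]
for th in np.linspace(.52,1.62,12):
    u=np.array([-np.sin(th),np.cos(th)]); n=np.array([np.cos(th),np.sin(th)])
    C=P+.085*u+.02*n; d=(C-prev)/.03; print(round(th,2),C.round(4),'tool x,y units',d[1].round(2),d[0].round(2)); prev=C
E
```

```text
time_s: 7.08
ee_pos: [0.5794, 0.1831, 0.0554]
tool_rot: [3.125, -0.004, 1.569]
contact_force: [-0.1, -0.1, 0.5]
opening: 0.0001
ee [0.5794 0.1831 0.0554] rpy [ 3.1247 -0.0039  1.5691] F [-0.1 -0.1  0.5] t 7.08 q [ 3.070e-01  4.360e-01 -2.930e-01  8.240e-01 -1.000e-03  1.879e+00]
units shift [-0.073 -0.319  0.343]
turn [ 0.121 -0.028 -0.014]
0.52 [0.5596 0.1751] tool x,y units -0.27 -0.66
0.62 [0.5514 0.1722] tool x,y units -0.1 -0.27
0.72 [0.5435 0.1685] tool x,y units -0.12 -0.26
0.82 [0.536 0.164] tool x,y units -0.15 -0.25
0.92 [0.529  0.1588] tool x,y units -0.17 -0.23
1.02 [0.5225 0.1529] tool x,y units -0.2 -0.22
1.12 [0.5167 0.1464] tool x,y units -0.22 -0.19
1.22 [0.5115 0.1394] tool x,y units -0.23 -0.17
1.32 [0.5071 0.1319] tool x,y units -0.25 -0.15
1.42 [0.5035 0.1239] tool x,y units -0.26 -0.12
1.52 [0.5006 0.1157] tool x,y units -0.28 -0.09
1.62 [0.4986 0.1072] tool x,y units -0.28 -0.07
```

```bash
python3 -m pendant '[0,0,0,0.4,0.12,0,0, 0,-0.27,-0.3,0,0,0,0, 0,-0.04,-0.3,0,0,0,0, 0,-0.1,-0.27,0,0,0,0, 0,-0.12,-0.26,0,0,0,0, 0,-0.15,-0.25,0,0,0,0, 0,-0.17,-0.23,0,0,0,0, 0,0,0,0,0,0,0]'
python3 -c "
from h import *
delta([.529,.1588,.045],1.571)"
```

```text
time_s: 8.07
ee_pos: [0.5331, 0.1573, 0.0484]
tool_rot: [3.132, -0.007, 1.569]
contact_force: [0.0, 0.3, 0.6]
opening: 0.0001
ee [0.5331 0.1573 0.0484] rpy [ 3.1316 -0.0071  1.5686] F [0.  0.3 0.6] t 8.07 q [ 0.285  0.364 -0.424  0.772  0.004  1.858]
units shift [ 0.05  -0.137  0.111]
turn [ 0.071 -0.051 -0.018]
```

```bash
python3 -m pendant '[0,-0.15,-0.3,0.1,0.07,-0.05,0, 0,-0.2,-0.22,0,0,0,0, 0,-0.22,-0.19,0,0,0,0, 0,-0.23,-0.17,0,0,0,0, 0,-0.25,-0.15,0,0,0,0, 0,0,0,0,0,0,0]'
python3 - <<'E'
from h import *
delta([.5071,.1319,.045],1.571)
for n,b in(('top',(170,150,120,95)),('side',(150,160,150,130))):
    c=snap(n,n+'2'); x,y,w,h=b
    cv2.imwrite('pics/%s2z.png'%n,cv2.resize(c['image'][y:y+h,x:x+w],None,fx=4.5,fy=4.5,interpolation=cv2.INTER_CUBIC)[:,:,::-1])
E
```

```text
time_s: 8.82
ee_pos: [0.4996, 0.1242, 0.0449]
tool_rot: [-3.14, -0.001, 1.569]
contact_force: [-0.2, 0.4, 0.3]
opening: -0.0001
ee [0.4996 0.1242 0.0449] rpy [-3.1403e+00 -9.0000e-04  1.5687e+00] F [-0.2  0.4  0.3] t 8.82 q [ 2.430e-01  3.110e-01 -5.110e-01  7.500e-01  1.000e-03  1.816e+00]
units shift [ 0.259  0.248 -0.005]
turn [-0.009 -0.006 -0.016]
```

View pics/side2z.png

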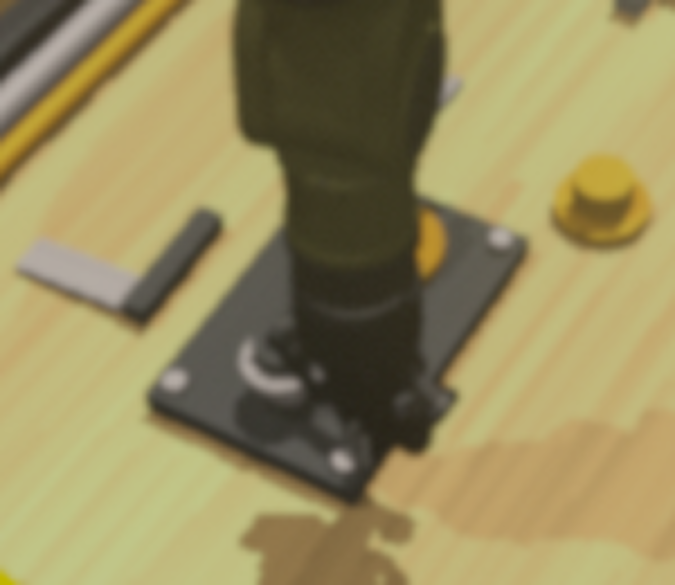

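The side view shows the ball at about (435,400), right beside the fingers, and the lever has turned with them. I'll push on to the stop in small steps and watch the force.

```bash
python3 -m pendant '[0,-0.25,-0.03,0,0,0,0, 0,-0.25,0,0,0,0,0, 0,-0.1,0,0,0,0,0, 0,0,0,0,0,0,0]'; python3 -m pendant '[0,-0.1,0,0,0,0,0]';  python3 -m pendant '[0,-0.1,0,0,0,0,0]'
```

```text
time_s: 9.43
ee_pos: [0.498, 0.1101, 0.0448]
tool_rot: [-3.138, -0.012, 1.572]
contact_force: [0.1, 1.1, 0.3]
opening: -0.0004
time_s: 9.55
ee_pos: [0.4981, 0.1097, 0.0449]
tool_rot: [-3.137, -0.019, 1.573]
contact_force: [-1.5, 16.1, -0.9]
opening: -0.0004
time_s: 9.68
ee_pos: [0.498, 0.1098, 0.045]
tool_rot: [-3.137, -0.027, 1.575]
contact_force: [-0.6, 15.1, -1.3]
opening: 0.0001
```

```bash
python3 -m pendant '[0,-0.1,0,0,0,0,0]'; python3 -m pendant '[0,-0.1,0,0,0,0,0]'
```

```text
time_s: 9.8
ee_pos: [0.498, 0.11, 0.0451]
tool_rot: [-3.136, -0.035, 1.577]
contact_force: [-0.9, 14.0, 0.3]
opening: -0.0
time_s: 9.93
ee_pos: [0.498, 0.1101, 0.0452]
tool_rot: [-3.136, -0.042, 1.578]
contact_force: [-0.9, 14.2, -0.4]
opening: -0.0001
```

The force rises to 15 N at y≈0.110, where I expected the stop. I'll back off, lift and check.

```bash
python3 -m pendant '[0,0.5,0,0,0,0.1,0, 0,0.6,0,0,0,0.1,0, 0,0,0,-1,0,0,0, 0,0,0,-1,0,0,0, 0,0,0,-1,0,0,0, 0,0,0,-1,0,0,0, 0,0,0,-1,0,0,0, 0,-0.5,-1,0,0,0,0, 0,-0.5,-1,0,0,0,0, 0,-0.5,-1,0,0,0,0, 0,-0.5,-0.5,0,0,0,0, 0,0,0,0,0,0,0]'
python3 - <<'E'
from h import *
delta([.589,-.0385,.2],-1.571)
for n,b in(('top',(170,150,120,95)),('side',(150,160,150,130))):
    c=snap(n,n+'3'); x,y,w,h=b
    cv2.imwrite('pics/%s3z.png'%n,cv2.resize(c['image'][y:y+h,x:x+w],None,fx=4.5,fy=4.5,interpolation=cv2.INTER_CUBIC)[:,:,::-1])
E
```

```text
time_s: 11.42
ee_pos: [0.3912, 0.072, 0.1973]
tool_rot: [-3.136, -0.062, 1.579]
contact_force: [-0.4, 0.1, 0.8]
opening: 0.0001
ee [0.3912 0.072  0.1973] rpy [-3.136  -0.0616  1.5791] F [-0.4  0.1  0.8] t 11.43 q [ 0.131 -0.052 -0.55   1.071  0.062  1.693]
units shift [-3.725  6.56  -0.355]
turn [  0.691  -0.066 -22.427]
```

View pics/side3z.png

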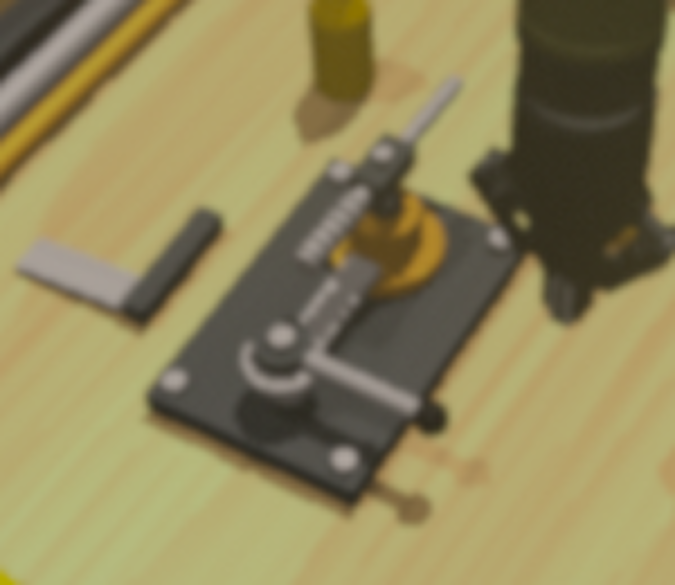

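View pics/top3z.png

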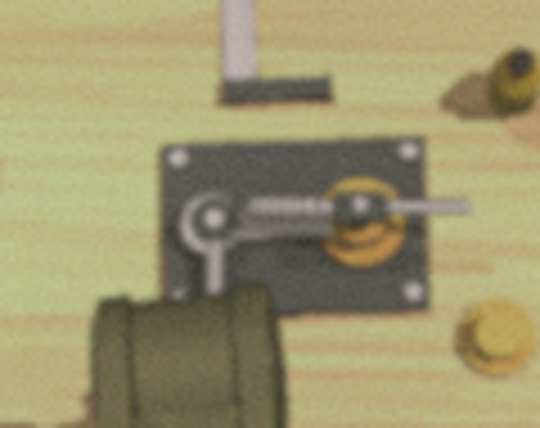

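The clamp is home: in the side view the lever runs from (282,336) to the ball at (432,414), and in the top view it points straight at the robot. The wrench hasn't moved, with its hub at (361,206) in the top view. Next I'll turn the wrist to line up with the hub.

```bash
python3 -m pendant '[0.6,0,0,0,0,0.44,0, 0.6,0,0,0,0,0,-1, 0.6,0,0,0,0,0,-1, 0.6,0,0,0,0,0,-1, 0.6,0,0,0,0,0,-1, 0.6,0,0,0,0,0,-1, 0.6,0,0,0,0,0,-1, 0.6,0,0,0,0,0,-1, 0.6,0,0,0,0,0,-1, 0.6,0,0,0,0,0,-1, 0.6,0,0,0,0,0,-1, 0.6,0,0,0,0,0,-1, 0.6,0,0,0,0,0,-1, 0.6,0,0,0,0,0,-1, 0.6,0,0,0,0,0,-1, 0.6,0,0,0,0,0,-1, 0.6,0,0,0,0,0,-1, 0.6,0,0,0,0,0,-1, 0.6,0,0,0,0,0,-1, 0.6,0,0,0,0,0,0]'
python3 - <<'E'
from h import *
delta([.589,-.0385,.2],-1.561)
c=load('side3'); P=np.array([.5845,.0914])
for U,V in((432,414),):
    b=world(c,(U+.5)/4.5-.5+150,(V+.5)/4.5-.5+160,plane=.061)[:2]; d=b-P; print(b,'clamp angle',np.arctan2(-d[0],d[1])-.04, np.hypot(*d))
E
```

```text
time_s: 14.02
ee_pos: [0.418, 0.0807, 0.1971]
tool_rot: [3.078, 0.11, -2.103]
contact_force: [0.3, 0.6, 0.5]
opening: 0.0512
ee [0.418  0.0807 0.1971] rpy [ 3.0781  0.1103 -2.1029] F [0.3 0.6 0.5] t 14.03 q [ 0.092 -0.009 -0.514  1.053  0.127 -0.949]
units shift [ 0.518 -6.906 -0.593]
turn [ 0.229  0.894 -3.851]
[0.4748884  0.08643746] clamp angle 1.5760393053536794 0.10972388049831437
```

```bash
python3 -m pendant '[0.6,0,0,0,0.06,0.22,-0.96, 0.6,0,0,0,0.06,0.22,-0.96, 0.6,0,0,0,0.06,0.22,-0.96, 0.6,0,0,0,0.06,0.22,-0.96, 0.6,0,0,0,0,0,0]'
python3 - <<'E'
from h import *
delta([.589,-.0385,.2],-1.561)
E
```

```text
time_s: 14.65
ee_pos: [0.4215, 0.082, 0.1968]
tool_rot: [-3.139, -0.002, -1.561]
contact_force: [0.5, -0.4, 0.1]
opening: 0.0509
ee [0.4215 0.082  0.1968] rpy [-3.1388e+00 -2.0000e-03 -1.5606e+00] F [ 0.5 -0.4  0.1] t 14.65 q [ 0.194  0.01  -0.49   1.069 -0.002 -1.387]
units shift [ 4.073 -5.542 -0.083]
turn [-0.02  -0.014  0.003]
```

```bash
python3 -m pendant '[0.6,0.7,-0.95,0,0,0,0, 0.6,0.7,-0.95,0,0,0,0, 0.6,0.7,-0.95,0,0,0,0, 0.6,0.7,-0.95,0,0,0,0, 0.6,0.7,-0.95,0,0,0,0, 0.6,0.5,-0.8,0,0,0,0, 0.6,0,0,0,0,0,0]'
python3 - <<'E'
from h import *
delta([.589,-.0385,.2],-1.561)
E
```

```text
time_s: 15.52
ee_pos: [0.5958, -0.0419, 0.196]
tool_rot: [-3.138, 0.003, -1.591]
contact_force: [-1.0, -0.2, -0.1]
opening: 0.0509
ee [ 0.5958 -0.0419  0.196 ] rpy [-3.1381e+00  3.1000e-03 -1.5912e+00] F [-1.  -0.2 -0.1] t 15.53 q [-0.072  0.321 -0.118  1.129  0.003 -1.622]
units shift [-0.11   0.227 -0.135]
turn [-0.025  0.022 -0.216]
```

```bash
python3 -m pendant '[0.6,-0.11,0.23,0.5,-0.02,0.02,-0.21, 0.6,0,0,0.5,0,0,0, 0.6,0,0,0,0,0,0]'
python3 - <<'E'
from h import *
delta([.589,-.0385,.0865],-1.561)
for n,b in(('side',(190,130,120,105)),):
    c=snap(n,n+'4'); x,y,w,h=b
    print(proj(c,[.589,-.0385,.122]))
    cv2.imwrite('pics/%s4z.png'%n,cv2.resize(c['image'][y:y+h,x:x+w],None,fx=5.5,fy=5.5,interpolation=cv2.INTER_CUBIC)[:,:,::-1])
E
```

```text
time_s: 15.9
ee_pos: [0.586, -0.0371, 0.1627]
tool_rot: [3.139, 0.001, -1.563]
contact_force: [-0.1, 0.3, 0.8]
opening: 0.0516
ee [ 0.586  -0.0371  0.1627] rpy [ 3.1389e+00  1.3000e-03 -1.5629e+00] F [-0.1  0.3  0.8] t 15.9 q [-6.400e-02  3.270e-01 -1.880e-01  1.059e+00  1.000e-03 -1.643e+00]
units shift [ 0.049 -0.105  2.538]
turn [ 0.019  0.009 -0.014]
(np.float64(234.92266039464974), np.float64(193.4072795672006))
```

View pics/side4z.png

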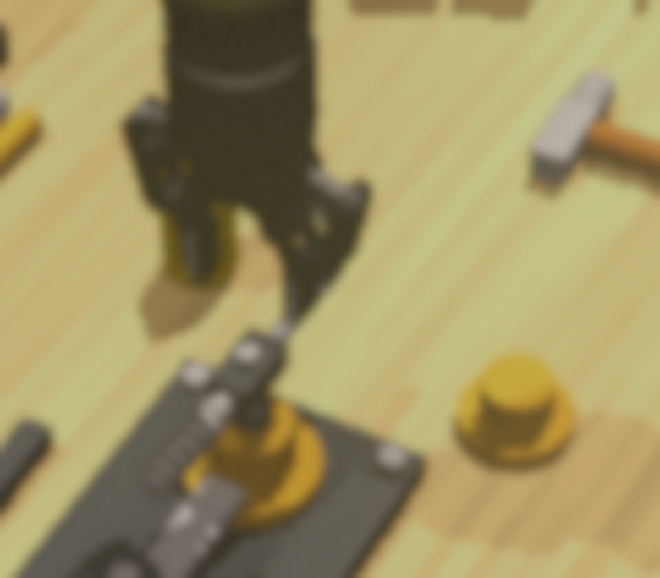

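The two fingers straddle the hub, with tips near (200,280) and (295,310) and the hub at (250,355). I'll go down over it.

```bash
python3 -m pendant '[0.6,0.05,-0.1,0.8,0,0,0, 0.6,0,0,0.8,0,0,0, 0.6,0,0,0.7,0,0,0, 0.6,0,0,0,0,0,0]'
python3 - <<'E'
from h import *
delta([.589,-.0385,.0865],-1.561)
E
```

```text
time_s: 16.45
ee_pos: [0.5904, -0.0374, 0.0952]
tool_rot: [-3.139, 0.001, -1.562]
contact_force: [0.6, 0.1, -0.7]
opening: 0.0512
ee [ 0.5904 -0.0374  0.0952] rpy [-3.1392e+00  1.1000e-03 -1.5622e+00] F [ 0.6  0.1 -0.7] t 16.45 q [-6.400e-02  3.830e-01 -2.720e-01  9.130e-01  1.000e-03 -1.643e+00]
units shift [0.037 0.047 0.29 ]
turn [-0.017  0.008 -0.008]
```

```bash
python3 -m pendant '[0.6,0.03,0.04,0.33,0,0,0, 0.6,0,0,0,0,0,0, 0.36,0,0,0,0,0,0, 0.36,0,0,0,0,0,0, 0.25,0,0,0,0,0,0, 0.25,0,0,0,0,0,0, 0.25,0,0,0,0,0,0]' 20
python3 - <<'E'
from h import *
delta([.589,-.0385,.0865],-1.561)
print(state()['opening'],state()['wrist_torque'])
E
```

```text
time_s: 17.32
ee_pos: [0.5899, -0.0382, 0.0882]
tool_rot: [-3.137, 0.001, -1.562]
contact_force: [-0.6, -0.3, -0.7]
opening: 0.0255
ee [ 0.5899 -0.0382  0.0882] rpy [-3.1365e+00  8.0000e-04 -1.5617e+00] F [-0.6 -0.3 -0.7] t 17.32 q [-6.500e-02  3.860e-01 -2.850e-01  8.950e-01  1.000e-03 -1.645e+00]
units shift [0.008 0.032 0.056]
turn [-0.036  0.006 -0.005]
0.02546503155965533 [-0.03518588  0.31952791  0.11619442]
```

It's gripping the hub with the opening at 25.5 mm and almost no side load. I'll start the first forward stroke with a short test.

```bash
python3 -m pendant '[0.2,0,0,0,0,0,0, 0.2,0,0,0,0,0,1, 0.2,0,0,0,0,0,1, 0.2,0,0,0,0,0,1, 0.2,0,0,0,0,0,1]' 30
python3 - <<'E'
from h import *
delta([.589,-.0385,.0865],-1.561)
print(state()['opening'],state()['wrist_torque'])
E
```

```text
time_s: 17.95
ee_pos: [0.5885, -0.0379, 0.0879]
tool_rot: [-3.14, 0.002, -2.136]
contact_force: [-2.6, -0.5, 0.9]
opening: 0.0256
ee [ 0.5885 -0.0379  0.0879] rpy [-3.1403e+00  2.4000e-03 -2.1360e+00] F [-2.6 -0.5  0.9] t 17.95 q [-0.065  0.386 -0.286  0.897  0.002 -1.071]
units shift [ 0.009 -0.024  0.047]
turn [-0.014  0.014 -4.118]
0.025590196066685035 [0.10671924 0.5352118  0.27424462]
```

```bash
python3 -m pendant '[0.2,0,0,0,0,0,1, 0.2,0,0,0,0,0,1, 0.2,0,0,0,0,0,1, 0.2,0,0,0,0,0,1, 0.2,0,0,0,0,0,1, 0.2,0,0,0,0,0,1, 0.2,0,0,0,0,0,1, 0.2,0,0,0,0,0,1, 0.2,0,0,0,0,0,1]'
python3 - <<'E'
from h import *
delta([.589,-.0385,.0865])
print(state()['opening'],state()['wrist_torque'])
E
```

```text
time_s: 19.08
ee_pos: [0.5874, -0.035, 0.0873]
tool_rot: [3.136, -0.002, 2.854]
contact_force: [-0.5, 0.5, -1.4]
opening: 0.0255
ee [ 0.5874 -0.035   0.0873] rpy [ 3.1357e+00 -1.7000e-03  2.8537e+00] F [-0.5  0.5 -1.4] t 19.07 q [-0.063  0.387 -0.286  0.898  0.006  0.225]
units shift [-0.084 -0.096  0.026]
0.02554405592961577 [0.19016174 0.20327948 0.27151744]
```

```bash
python3 -m pendant '[0.2,0,0,0,0,0,1, 0.2,0,0,0,0,0,1, 0.2,0,0,0,0,0,1, 0.2,0,0,0,0,0,1, 0.2,0,0,0,0,0,1, 0.2,0,0,0,0,0,1, 0.2,0,0,0,0,0,1, 0.2,0,0,0,0,0,0.9, 0.2,0,0,0,0,0,0]'
python3 - <<'E'
from h import *
delta([.589,-.0385,.0865])
print(state()['opening'],state()['wrist_torque'])
E
```

```text
time_s: 20.2
ee_pos: [0.5895, -0.0332, 0.0867]
tool_rot: [3.138, -0.008, 1.719]
contact_force: [-1.5, 0.2, 0.7]
opening: 0.0258
ee [ 0.5895 -0.0332  0.0867] rpy [ 3.1377 -0.0077  1.7192] F [-1.5  0.2  0.7] t 20.2 q [-0.061  0.388 -0.285  0.895  0.008  1.362]
units shift [-0.174 -0.041  0.006]
0.025752194817870312 [-0.10724341  0.33405967 -0.08455253]
```

```bash
python3 -m pendant '[0.2,0,0,0,0,0,1, 0.2,0,0,0,0,0,0.05, 0.2,0,0,0,0,0,0, 0.2,0,0,0,0,0,0, 0.2,0,0,0,0,0,0, 0.2,0,0,0,0,0,0]'
python3 - <<'E'
from h import *
delta([.589,-.0385,.0865])
print(state()['opening'],state()['wrist_torque'])
for n,b in(('side',(190,130,120,105)),('top',(180,140,120,105))):
    c=snap(n,n+'5'); x,y,w,h=b
    cv2.imwrite('pics/%s5z.png'%n,cv2.resize(c['image'][y:y+h,x:x+w],None,fx=5.5,fy=5.5,interpolation=cv2.INTER_CUBIC)[:,:,::-1])
E
```

```text
time_s: 20.95
ee_pos: [0.5898, -0.0332, 0.0867]
tool_rot: [3.138, -0.008, 1.58]
contact_force: [-0.6, 0.7, 0.3]
opening: 0.0256
ee [ 0.5898 -0.0332  0.0867] rpy [ 3.1382 -0.0083  1.5803] F [-0.6  0.7  0.3] t 20.95 q [-0.061  0.389 -0.285  0.894  0.008  1.5  ]
units shift [-0.178 -0.029  0.005]
0.025563296704125636 [-0.06885877  0.19627868 -0.16621805]
```

View pics/side5z.png

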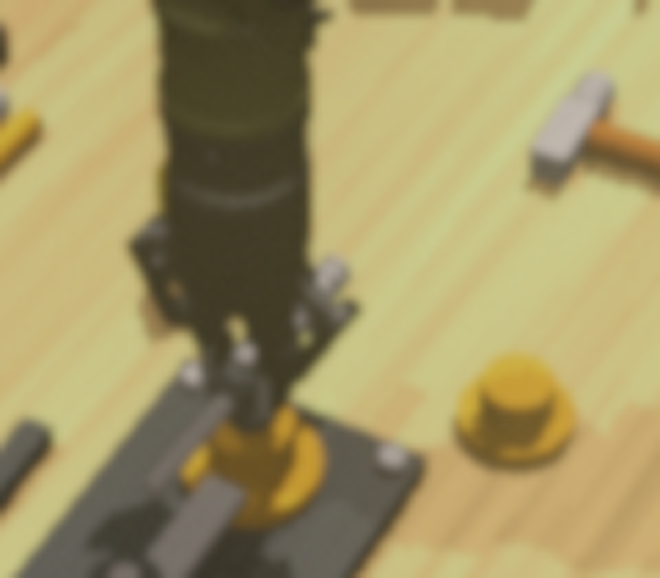

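The side view shows the plain arm now lying towards the clamp, at about (190,440), so the half turn is done; the wrist has turned 3.141 rad. Now a quarter turn back.

```bash
python3 -m pendant '[0.2,0,0,0,0,0,-1, 0.2,0,0,0,0,0,-1, 0.2,0,0,0,0,0,-1, 0.2,0,0,0,0,0,-1, 0.2,0,0,0,0,0,-1, 0.2,0,0,0,0,0,-1, 0.2,0,0,0,0,0,-1, 0.2,0,0,0,0,0,-1, 0.2,0,0,0,0,0,-1, 0.2,0,0,0,0,0,-1, 0.2,0,0,0,0,0,0]'
python3 - <<'E'
from h import *
delta([.589,-.0385,.0865])
print(state()['opening'],state()['wrist_torque'])
E
```

```text
time_s: 22.42
ee_pos: [0.5873, -0.0354, 0.0874]
tool_rot: [3.137, -0.001, 3.018]
contact_force: [-0.6, 0.2, 0.5]
opening: 0.0257
ee [ 0.5873 -0.0354  0.0874] rpy [ 3.1373e+00 -9.0000e-04  3.0184e+00] F [-0.6  0.2  0.5] t 22.43 q [-0.063  0.387 -0.286  0.899  0.004  0.061]
units shift [-0.068 -0.095  0.03 ]
0.0257163680492983 [0.05726822 0.11476945 0.14272016]
```

```bash
python3 -m pendant '[0.2,0,0,0,0,0,-0.95, 0.2,0,0,0,0,0,0, 0.2,0,0,0,0,0,0, 0.2,0,0,0,0,0,0, 0.2,0,0,0,0,0,0, 0.2,0,0,0,0,0,0]'
python3 - <<'E'
from h import *
delta([.589,-.0385,.0865])
E
```

```text
time_s: 23.18
ee_pos: [0.5873, -0.0357, 0.0874]
tool_rot: [3.138, -0.0, -3.14]
contact_force: [-1.3, -0.9, 0.2]
opening: 0.0255
ee [ 0.5873 -0.0357  0.0874] rpy [ 3.1381e+00 -5.0000e-04 -3.1402e+00] F [-1.3 -0.9  0.2] t 23.18 q [-0.063  0.387 -0.286  0.899  0.003 -0.064]
units shift [-0.057 -0.093  0.03 ]
```

```bash
python3 -m pendant '[0.2,0,0,0,0,0,1, 0.2,0,0,0,0,0,1, 0.2,0,0,0,0,0,1, 0.2,0,0,0,0,0,1, 0.2,0,0,0,0,0,1, 0.2,0,0,0,0,0,1, 0.2,0,0,0,0,0,1, 0.2,0,0,0,0,0,1, 0.2,0,0,0,0,0,1, 0.2,0,0,0,0,0,1, 0.2,0,0,0,0,0,1, 0.2,0,0,0,0,0,1, 0.2,0,0,0,0,0,1, 0.2,0,0,0,0,0,1, 0.2,0,0,0,0,0,1, 0.2,0,0,0,0,0,1, 0.2,0,0,0,0,0,1, 0.2,0,0,0,0,0,1, 0.2,0,0,0,0,0,1, 0.2,0,0,0,0,0,1]'
python3 - <<'E'
from h import *
delta([.589,-.0385,.0865])
E
```

```text
time_s: 25.68
ee_pos: [0.5923, -0.0351, 0.0861]
tool_rot: [-3.14, -0.008, 0.254]
contact_force: [0.1, -1.9, -0.5]
opening: 0.0253
ee [ 0.5923 -0.0351  0.0861] rpy [-3.14   -0.0075  0.2536] F [ 0.1 -1.9 -0.5] t 25.68 q [-0.061  0.391 -0.284  0.89   0.004  2.827]
units shift [-0.135  0.084 -0.016]
```

Remaining: 0.245 rad, about 1.7 units.

```bash
python3 -m pendant '[0.2,0,0,0,0,0,0.85, 0.2,0,0,0,0,0,0.8, 0.2,0,0,0,0,0,0]'
python3 - <<'E'
from h import *
delta([.589,-.0385,.0865])
E
```

```text
time_s: 26.05
ee_pos: [0.5924, -0.0356, 0.0859]
tool_rot: [-3.14, -0.007, 0.015]
contact_force: [-0.6, -1.0, 0.2]
opening: 0.0254
ee [ 0.5924 -0.0356  0.0859] rpy [-3.1395 -0.0069  0.0148] F [-0.6 -1.   0.2] t 26.05 q [-6.200e-02  3.910e-01 -2.840e-01  8.900e-01  3.000e-03  3.065e+00]
units shift [-0.114  0.093 -0.019]
```

```bash
python3 -m pendant '[0.2,0,0,0,0,0,0, 0.2,0,0,0,0,0,0, 0.2,0,0,0,0,0,0, 0.2,0,0,0,0,0,0, 0.2,0,0,0,0,0,-1, 0.2,0,0,0,0,0,-1, 0.2,0,0,0,0,0,-1, 0.2,0,0,0,0,0,-1, 0.2,0,0,0,0,0,-1, 0.2,0,0,0,0,0,-1, 0.2,0,0,0,0,0,-1, 0.2,0,0,0,0,0,-1, 0.2,0,0,0,0,0,-1, 0.2,0,0,0,0,0,-1, 0.2,0,0,0,0,0,0]'
python3 - <<'E'
from h import *
delta([.589,-.0385,.0865])
E
```

```text
time_s: 27.92
ee_pos: [0.5901, -0.0331, 0.0866]
tool_rot: [3.139, -0.008, 1.458]
contact_force: [0.4, -0.6, 0.9]
opening: 0.0255
ee [ 0.5901 -0.0331  0.0866] rpy [ 3.1389 -0.0079  1.4579] F [ 0.4 -0.6  0.9] t 27.93 q [-0.06   0.389 -0.285  0.894  0.008  1.623]
units shift [-0.182 -0.016  0.003]
```

```bash
python3 -m pendant '[0.2,0,0,0,0,0,-0.88, 0.2,0,0,0,0,0,0, 0.2,0,0,0,0,0,0, 0.2,0,0,0,0,0,0, 0.2,0,0,0,0,0,0, 0.2,0,0,0,0,0,0]'
python3 - <<'E'
from h import *
delta([.589,-.0385,.0865])
E
python3 -m pendant '[0.4,0,0,0,0,0,0, 0.6,0,0,0,0,0,0, 0.6,0,0,0,0,0,0, 0.6,0,0,-0.6,0,0,0, 0.6,0,0,-0.8,0,0,0, 0.6,0,0,-0.8,0,0,0, 0.6,0,0,0,0,0,0]'
```

```text
time_s: 28.68
ee_pos: [0.5898, -0.0331, 0.0867]
tool_rot: [3.138, -0.007, 1.573]
contact_force: [-2.1, 0.4, 1.6]
opening: 0.025
ee [ 0.5898 -0.0331  0.0867] rpy [ 3.1385 -0.0071  1.5729] F [-2.1  0.4  1.6] t 28.68 q [-0.06   0.389 -0.285  0.895  0.007  1.508]
units shift [-0.178 -0.028  0.005]
time_s: 29.55
ee_pos: [0.5917, -0.0333, 0.1586]
tool_rot: [3.134, -0.008, 1.572]
contact_force: [0.3, 0.3, 0.0]
opening: 0.0512
```

The TCP has circled a point at (0.590,-0.0357), so that is the true tap axis. I'll flip the wrist half a turn back while it's up and clear.

```bash
python3 -m pendant '[0.6,0,0,0,0,0,-1, 0.6,0,0,0,0,0,-1, 0.6,0,0,0,0,0,-1, 0.6,0,0,0,0,0,-1, 0.6,0,0,0,0,0,-1, 0.6,0,0,0,0,0,-1, 0.6,0,0,0,0,0,-1, 0.6,0,0,0,0,0,-1, 0.6,0,0,0,0,0,-1, 0.6,0,0,0,0,0,-1, 0.6,0,0,0,0,0,-1, 0.6,0,0,0,0,0,-1, 0.6,0,0,0,0,0,-1, 0.6,0,0,0,0,0,-1, 0.6,0,0,0,0,0,-1, 0.6,0,0,0,0,0,-1, 0.6,0,0,0,0,0,-1, 0.6,0,0,0,0,0,-1]'
python3 - <<'E'
from h import *
delta([.590,-.0357,.0865],-1.5687)
for n,b in(('side',(190,130,120,105)),('top',(180,140,120,105))):
    c=snap(n,n+'6'); x,y,w,h=b
    cv2.imwrite('pics/%s6z.png'%n,cv2.resize(c['image'][y:y+h,x:x+w],None,fx=5.5,fy=5.5,interpolation=cv2.INTER_CUBIC)[:,:,::-1])
E
```

```text
time_s: 31.8
ee_pos: [0.5862, -0.0327, 0.1514]
tool_rot: [3.135, 0.007, -2.115]
contact_force: [0.6, -0.6, -0.2]
opening: 0.0507
ee [ 0.5862 -0.0327  0.1514] rpy [ 3.1347  0.0071 -2.1149] F [ 0.6 -0.6 -0.2] t 31.8 q [-0.061  0.334 -0.204  1.035  0.01  -1.088]
units shift [ 0.035 -0.176  2.161]
turn [ 0.034  0.063 -3.912]
```

View pics/side6z.png

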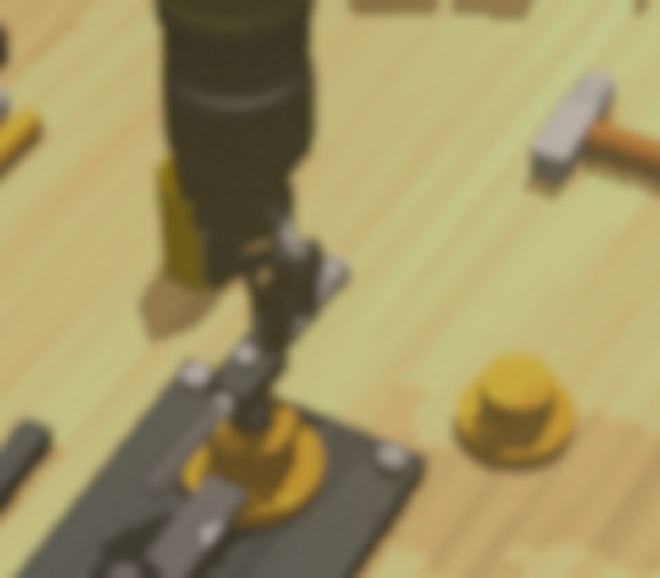

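View pics/top6z.png

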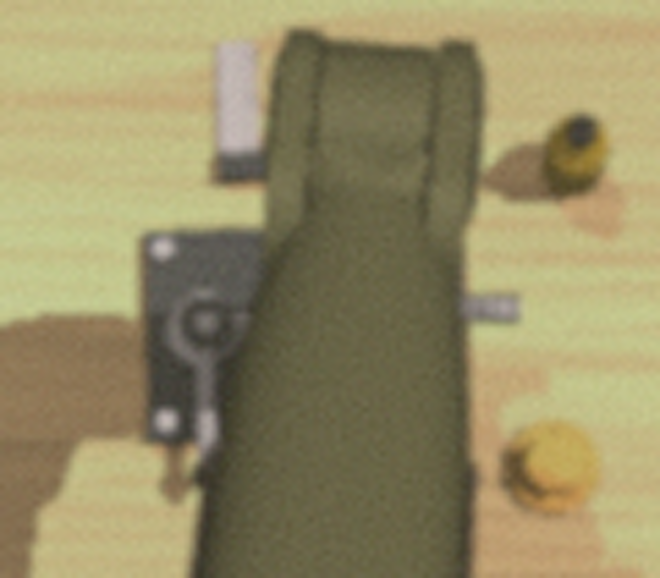

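The top view shows the sleeve now pointing along -y, at (490,308), so the tap is at +half a turn. The clamp lever is still home and nothing else has been touched. I'll finish the wrist turn and re-centre.

```bash
python3 -m pendant '[0.6,0,0,0,0,0,-1, 0.6,0,0,0,0,0,-1, 0.6,0,0,0,0,0,-1, 0.6,0,0,0,0,0,-0.8, 0.6,0,0,0,0,0,0]'
python3 - <<'E'
from h import *
delta([.590,-.0357,.0865],-1.5687)
E
```

```text
time_s: 32.52
ee_pos: [0.5852, -0.0326, 0.1501]
tool_rot: [3.137, 0.01, -1.588]
contact_force: [-0.3, -0.8, -0.1]
opening: 0.0512
ee [ 0.5852 -0.0326  0.1501] rpy [ 3.1372  0.0099 -1.5882] F [-0.3 -0.8 -0.1] t 32.52 q [-0.061  0.335 -0.206  1.034  0.01  -1.614]
units shift [ 0.122 -0.17   2.117]
turn [ 0.03   0.071 -0.14 ]
```

```bash
python3 -m pendant '[0.6,0.12,-0.17,0.2,0.03,0.07,-0.14, 0.6,0,0,0.7,0,0,0, 0.6,0,0,0.7,0,0,0, 0.6,0,0,0.3,0,0,0, 0.6,0,0,0,0,0,0]'
python3 - <<'E'
from h import *
delta([.590,-.0357,.0865],-1.5687)
E
```

```text
time_s: 33.15
ee_pos: [0.5915, -0.037, 0.0905]
tool_rot: [-3.14, -0.002, -1.577]
contact_force: [-0.7, -0.1, 0.2]
opening: 0.0512
ee [ 0.5915 -0.037   0.0905] rpy [-3.1402e+00 -1.8000e-03 -1.5768e+00] F [-0.7 -0.1  0.2] t 33.15 q [-0.062  0.389 -0.274  0.906 -0.002 -1.626]
units shift [-0.044  0.052  0.132]
turn [-0.01  -0.013 -0.058]
```

```bash
python3 -m pendant '[0.6,-0.05,0.05,0.18,0,0,-0.06, 0.6,0,0,0,0,0,0, 0.36,0,0,0,0,0,0, 0.36,0,0,0,0,0,0, 0.25,0,0,0,0,0,0, 0.25,0,0,0,0,0,0, 0.2,0,0,0,0,0,0, 0.2,0,0,0,0,0,0]' 30
python3 - <<'E'
from h import *
delta([.590,-.0357,.0865],-1.5687)
print(state()['opening'],state()['wrist_torque'])
E
```

```text
time_s: 34.15
ee_pos: [0.5898, -0.0355, 0.0869]
tool_rot: [-3.14, -0.002, -1.568]
contact_force: [-1.2, -0.2, 0.5]
opening: 0.0251
ee [ 0.5898 -0.0355  0.0869] rpy [-3.1398e+00 -2.2000e-03 -1.5678e+00] F [-1.2 -0.2  0.5] t 34.15 q [-0.059  0.389 -0.284  0.896 -0.002 -1.633]
units shift [ 0.007 -0.008  0.013]
turn [-0.013 -0.016  0.007]
0.025136694504669797 [0.04776027 0.25932606 0.18834624]
```

```bash
python3 -m pendant '[0.2,0,0,0,0,0,1, 0.2,0,0,0,0,0,1, 0.2,0,0,0,0,0,1, 0.2,0,0,0,0,0,1, 0.2,0,0,0,0,0,1, 0.2,0,0,0,0,0,1, 0.2,0,0,0,0,0,1, 0.2,0,0,0,0,0,1, 0.2,0,0,0,0,0,1, 0.2,0,0,0,0,0,1, 0.2,0,0,0,0,0,1, 0.2,0,0,0,0,0,1, 0.2,0,0,0,0,0,1, 0.2,0,0,0,0,0,1, 0.2,0,0,0,0,0,1, 0.2,0,0,0,0,0,1, 0.2,0,0,0,0,0,1, 0.2,0,0,0,0,0,1, 0.2,0,0,0,0,0,1, 0.2,0,0,0,0,0,1]'
python3 - <<'E'
from h import *
delta([.590,-.0357,.0865])
print(state()['opening'],state()['wrist_torque'])
E
```

```text
time_s: 36.65
ee_pos: [0.5899, -0.0361, 0.0855]
tool_rot: [-3.141, 0.003, 1.835]
contact_force: [-1.3, -0.8, -0.6]
opening: 0.025
ee [ 0.5899 -0.0361  0.0855] rpy [-3.141   0.0032  1.8346] F [-1.3 -0.8 -0.6] t 36.65 q [-0.059  0.392 -0.283  0.895 -0.003  1.248]
units shift [ 0.013  0.007 -0.032]
0.024977280279634053 [0.0260384  0.14625297 0.28477822]
```

```bash
python3 -m pendant '[0.2,0,0,0,0,0,0.9, 0.2,0,0,0,0,0,0.9, 0.2,0,0,0,0,0,0.4]'; python3 -c "
from h import *; print(state()['wrist_torque'])"; python3 -m pendant '[0.2,0,0,0,0,0,0.25]'; python3 -c "
from h import *; print(state()['wrist_torque'])";python3 -m pendant '[0.2,0,0,0,0,0,0.2]'; python3 -c "
from h import *; print(state()['wrist_torque'])"
```

```text
time_s: 37.02
ee_pos: [0.5898, -0.0361, 0.0854]
tool_rot: [3.141, 0.003, 1.517]
contact_force: [-1.7, -0.3, 0.3]
opening: 0.0254
[0.02328764 0.10500945 0.23166784]
time_s: 37.15
ee_pos: [0.5898, -0.0361, 0.0854]
tool_rot: [3.142, 0.003, 1.481]
contact_force: [-0.7, -0.5, -0.3]
opening: 0.0258
[0.08149896 0.20299485 0.29912596]
time_s: 37.28
ee_pos: [0.5898, -0.0362, 0.0854]
tool_rot: [3.141, 0.003, 1.452]
contact_force: [-1.3, 0.5, -0.7]
opening: 0.0255
[0.02422795 0.19412027 0.22317779]
```

```bash
for i in 1; do python3 -m pendant '[0.2,0,0,0,0,0,0.2]'; python3 -c "
from h import *; print(state()['wrist_torque'])";python3 -m pendant '[0.2,0,0,0,0,0,0.2]'; python3 -c "
from h import *; print(state()['wrist_torque'])"; done
```

```text
time_s: 37.4
ee_pos: [0.5897, -0.0361, 0.0854]
tool_rot: [3.141, 0.003, 1.423]
contact_force: [-0.7, -0.5, 0.2]
opening: 0.0254
[0.01100648 0.15790045 0.32220322]
time_s: 37.52
ee_pos: [0.5897, -0.0361, 0.0853]
tool_rot: [3.141, 0.003, 1.394]
contact_force: [0.1, -0.9, 0.7]
opening: 0.0256
[-0.03475807  0.20493895  0.82815193]
```

The torque jumps from 0.3 to 0.83 N m, so the tap is at its stop. I'll pause, release and lift clear.

```bash
python3 -m pendant '[0.2,0,0,0,0,0,0, 0.2,0,0,0,0,0,0, 0.2,0,0,0,0,0,0, 0.2,0,0,0,0,0,0, 0.2,0,0,0,0,0,0, 0.4,0,0,0,0,0,0, 0.6,0,0,0,0,0,0, 0.6,0,0,0,0,0,0, 0.6,0,0,-0.5,0,0,0, 0.6,0,0,-0.8,0,0,0, 0.6,0,0,-0.9,0,0,0, 0.6,0,0,-0.9,0,0,0, 0.6,0,0,-0.9,0,0,0, 0.6,0,0,-0.9,0,0,0]'
python3 -m pendant '[0.6,0,-1,-0.3,0,0,0, 0.6,0,-1,-0.3,0,0,0, 0.6,0,-1,0,0,0,0, 0.6,0,-1,0,0,0,0, 0.6,-0.8,-1,0,0,0,0, 0.6,-0.8,0,0,0,0,0, 0.6,-1,0,0,0,0,0, 0.6,-1,0,0,0,0,0, 0.6,-1,0,0,0,0,0, 0.6,-1,0,0,0,0,0, 0.6,-1,0,0,0,0,0, 0.6,-1,0,0,0,0,0, 0.6,0,0,0,0,0,0]'
python3 - <<'E'
from h import *
delta([.590,-.0357,.2])
for n,b in(('side',(150,145,150,130)),('top',(180,140,120,105))):
    c=snap(n,n+'7'); x,y,w,h=b
    cv2.imwrite('pics/%s7z.png'%n,cv2.resize(c['image'][y:y+h,x:x+w],None,fx=4.5,fy=4.5,interpolation=cv2.INTER_CUBIC)[:,:,::-1])
E
```

```text
time_s: 39.28
ee_pos: [0.5898, -0.0357, 0.2408]
tool_rot: [3.14, 0.003, 1.391]
contact_force: [-0.1, 0.6, -0.2]
opening: 0.0513
time_s: 40.9
ee_pos: [0.3995, -0.239, 0.2783]
tool_rot: [3.113, 0.003, 1.391]
contact_force: [-0.4, 0.5, 0.5]
opening: 0.051
ee [ 0.3995 -0.239   0.2783] rpy [3.1126e+00 3.0000e-03 1.3909e+00] F [-0.4  0.5  0.5] t 40.9 q [-0.545  0.019 -0.293  1.231  0.008  1.206]
units shift [7.812 4.959 2.732]
```

View pics/side7z.png

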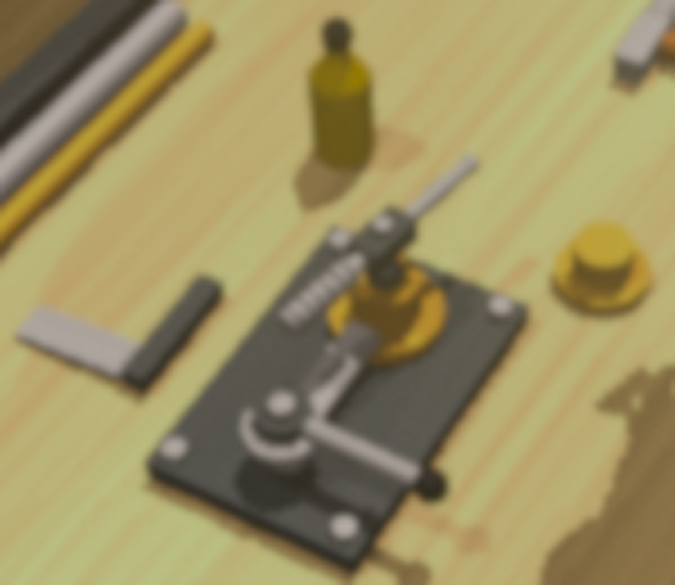

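View pics/top7z.png

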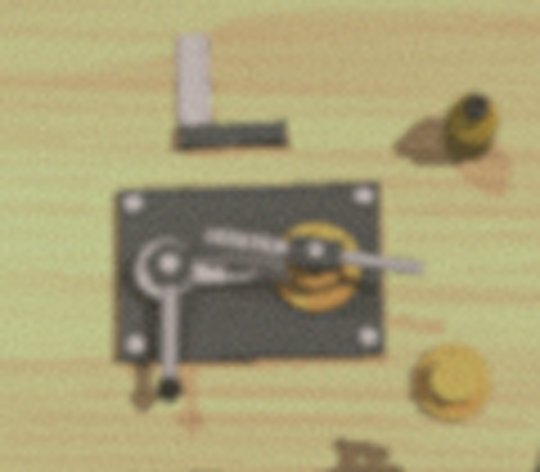

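View pics/top7.png

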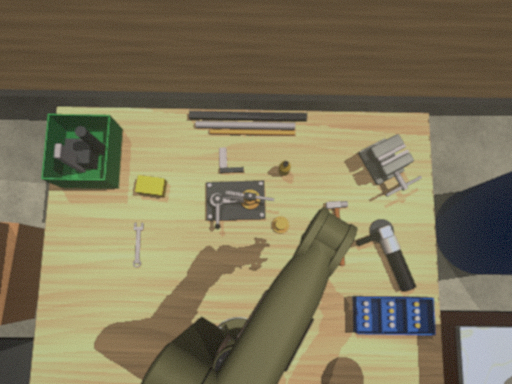

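The final views show the clamp lever pointing straight at the robot, from (170,262) to the ball at (169,388) in the top crop. The wrench runs from (316,250) to (420,267), about 8° past one full turn, which matches the stop at 6.43 rad. The other objects are where they started.

```bash
python3 -c "
from h import *; s=state(); print(s['time_s'],s['contact_force']); print(job_done())"
```

```text
41.0 [ 0.84973716  0.24760497 -0.22966226]
the job is handed in; nothing more can be done
None
```

The clamp is locked and the thread is tapped down to the stop. I handed the job in at 41 s of the 72 s, with the arm clear of everything.

- **Clamp:** I pushed the lever with shut fingers until it stopped, with the force rising to about 15 N. The camera then put the lever at about 1.57 rad against the 1.55 stop, which agrees within measuring error.
- **Tapping:** I gripped the wrench hub and turned the wrist instead of pushing on an arm. The strokes were +3.14, −1.56, +3.13, −1.56 and about +3.3 rad, with a pause of half a second or more after each. I let go once to turn the wrist back, during the pause before the last stroke.
- **Tap stop:** On the last stroke the torque jumped from about 0.3 to 0.83 N m. The last picture shows the wrench about 8° past one full turn, which matches the stop at 6.43 rad (8.4°). The wrist reading there was slightly higher, about 6.45 to 6.47 rad, which I put down to give in the grip.
- **Other things on the bench:** The last pictures show the clamp still home, and the other objects in view look unmoved. The arm covers part of the hammer in the final top view, and I judged this by eye.

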